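# Index the tablet dispenser to the blue cup and snap its lid shut

## Task

Set the tablet dispenser to the blue cup: lift its red plunger knob, swing the head round by it until the orange spout stands over the blue cup, and let the plunger drop fully home there. Only then press the blue hopper lid shut until it snaps. Choose the way round that does not run into the tall amber bottle, and leave the cups, the bottle and everything else on the table standing where they are.

Things in the scene. Friction and masses are not known exactly. Their poses are not given: they have to be found in the camera images.
- deck: round white dispenser base, 360 mm across, fixed; origin: centre of its underside on the table, z up = the head's axis. Rim top 20 mm up; on it an aluminium index plate, 236 mm across, top 40 mm up, with six brass-rimmed index holes 100 mm from the axis at 0, 60, .. 300 degrees counter-clockwise from deck x. On the same headings, 150 mm from the axis, are six cup places on the rim
- place_0 (a point): cup place at 0 degrees of the deck, 150 mm from the axis, on the rim's top (20 mm up): empty, under the spout at the start. Each of the other five places holds one of the four cups or the bottle, in any order, within 5 mm of its centre
- head (a joint): turn of the head (white arm with orange spout, square white hopper in the middle) about the deck's z axis, rad, counter-clockwise from above positive, no stops: 0 = spout over the place at 0 degrees of the deck, 1.047 = 60 degrees and so on. Locked while the plunger is home in a hole; turns with about 1.5 N at the knob when the plunger is lifted 15 mm or more
- bar_top (a point): point on the top of the head's arm between knob and spout, 125 mm from the axis, 90 mm above the table. The arm is a bar 34 mm wide, from the hopper out to 167 mm from the axis, its underside and the spout's 70 mm above the table: it passes 8 mm over the cups and would hit the bottle
- plunger (a joint): lift of the sprung index plunger, m: 0 = fully home in a hole, 0.020 = its stop. The spring pulls it down with 4.5 N at 0, 7.5 N at 0.020. Its pin is 10 mm thick with a round end, the holes are 13 mm wide; let go within about 3 mm of a hole it drops in by itself; let go elsewhere it rests on the plate at about 0.014
- knob_grip (a point): centre of the red plunger knob, an upright cylinder 28 mm in diameter, 34 mm high, that spins freely on its own axis, so the hand need not turn as the head swings. 100 mm from the head's axis on the spout's heading; 125 mm above the table when home, rises with the plunger. Under it a steel sleeve 23 mm across, then the arm's top. The hopper's front and catch reach 67 mm from the axis
- spout (a point): centre of the lower end of the orange spout (34 mm across), 150 mm from the head's axis on the arm, 70 mm above the table
- lid (a joint): opening of the blue hopper lid, rad: 0 = shut, 0.5 to 0.8 at the start. It stays where it is left; the last 0.14 rad need about 6 N at its front edge, about 13 N half way along, past a sprung catch, after which it stays shut (under 0.02)
- lid_hinge (a point): middle of the lid's hinge line, level, square to the arm, 45 mm from the head's axis on the side away from the spout, 115 mm above the table. The lid is a plate 94 mm long (from the hinge towards the spout), 84 mm wide, 6 mm thick, its top 121 mm above the table when shut; it opens upward, free edge on the spout's side
- lid_edge (a point): middle of the lid's free (spout-side) upper edge, 94 mm from the hinge; moves with the lid
- cup_blue: blue medicine cup, the target: 42 mm across the rim, 42 mm high, 30 g, loose; origin at the centre of its underside, 20 mm above the table
- cup_white_a: white medicine cup, same size, loose, leave alone; origin at the centre of its underside
- cup_white_b: another white medicine cup, same size, loose, leave alone
- cup_yellow: yellow medicine cup, same size, loose, leave alone
- stock_bottle: amber bottle with white cap, 48 mm in diameter, 115 mm high, standing loose on a cup place (top 135 mm above the table): the arm cannot pass it; origin at the centre of its underside
- wipes_tub: green tub, 84 mm in diameter, 120 mm high, loose bystander right of the dispenser; origin at the centre of its underside
- gel_bottle: clear pump bottle, 60 mm in diameter, 150 mm high, loose bystander left of the dispenser; origin at the centre of its underside

How it is judged:
By the outcome, as a careful person would: the job done as asked, in the order asked, and still so for the second after the job is handed in, with the robot touching nothing.
It also fails if it takes over 58 s, if anything falls off the work surface, if the arm or the gripper's body presses on something with over 40 N, if the wrist force passes 120 N, or if a joint passes its speed limit or range.

## Robot

A 6-joint arm with a two-finger parallel gripper is mounted at the origin on the work surface. World frame = base frame: x ahead of the robot, y to its left, z up, the work surface at z = 0. Lengths are in m, angles in rad, forces in N, time in s.
With the tool pointing down it reaches from about 0.3 to 0.775 m from the base axis. Payload 14.6 kg.
Tool frame: the origin (TCP) lies midway between the tips of the shut fingers; the grasp point (between the pads) lies 19 mm behind it (ctrl.pinch_z is the z of the grasp point in the tool frame, in m); z points along the fingers, y is the line along which they close (so a half turn about z gives the same grasp; the last joint's range is limited). The gripper opens to 94 mm and grips with 3 to 60 N. Pads are 16 mm wide; open, the fingers measure 119 mm over their backs; the gripper's body (75 mm by 177 mm) begins 78 mm behind the grasp point.
Start: joints at [1.034, 0.3, 1.521, -0, 1.321, -0.067], TCP at [0.249, 0.49, 0.205] pointing down, gripper open.
Joint ranges: [-3.03, 3.03], [-0.79, 2.21], [0.23, 2.52], [-1.04, 4.18], [0, 3.07], [-2.55, 2.55]. Speed limits (rad/s): [2.22, 2.22, 2.57, 3.14, 3.14, 3.14].

## Interface

Orientations are given as [roll, pitch, yaw] about the fixed x, y, z axes, in that order (R = Rz(yaw) Ry(pitch) Rx(roll)).
In Python, from station import ctrl, camera, ticket gives the robot as it stands. The module is installed in compiled form; this text tells all that it offers.
- The arm moves only by the shell command python3 -m inch 'ROWS' [FORCE]. ROWS is text: rows parted by semicolons, each of 7 numbers parted by spaces: the opening, from -1 (shut) to 1 (fully open), then the shift along the tool's x, y, z in units of 0.03 m (1.0 is 0.03 m), then the turn, a rotation vector about the tool's x, y, z in units of 10 degrees (1.0 is 10 degrees). In form: grip dx dy dz rx ry rz; .... A call has 1 to 10 rows; each row shifts and turns the commanded pose from where the row before left it, along the tool's axes as they then stand; what a row does not reach is not made up. A row lasts 1/8 s, in which the tool goes at most 62.5 mm and 10.7 degrees, less where a joint would pass 70% of its speed; a pose out of reach is approached as far as the arm can. A call with a number of a shift or a turn outside -1 to 1 is refused whole. A call with a gripper value outside its range is refused whole. The fingers move at their own pace and stop on an object; FORCE is the grip in N (left out, the last holds). Time passes only in rows, so rows that do not move let the fingers close. It gives the time, the measured TCP pose, the force, the opening and the grip force at its end, in the units of the state.
- ctrl.get_obs(): the state, without advancing time (a new reading comes with each control period).
- camera(name): name is "scene" or "top" or "wrist"; returns a dict with "img" (420x560x3 uint8, blue, green, red), "range_z" (420x560 float32, m along the optical axis (not along the pixel's ray), 0 where there is no reading), "intrinsics" (3x3 intrinsics, pixels), "view" (4x4, takes a point from world to camera coordinates). Camera axes: x right, y down, z forward; pixel columns grow to the right and rows downward; lengths in m; the calibration is good to about 2 mm. A picture is of the moment at which its call begins.
- ticket.hand_in(): hands the job in; it is judged then, once.
The state is a dict: "time_s": time; "qpos": joint angles; "joint_vel": joint speeds; "tau": joint torques, N m; "ee_pos": TCP position; "eef_rot": TCP orientation; "force": force on the tool from outside, world axes, zero at the start; "moment": the same for the moment, N m; "grip_width": finger opening in m; "grip_force": force on a finger pad.
Only numpy, scipy, OpenCV 4.12 (cv2) and the standard library are available. Lean on these libraries where they do the work, as an engineer would, in place of code of your own. Each camera call takes 0.05 s, during which the arm holds its last target. There are 200 camera calls.

## Working session

There is one attempt and no reset: what is moved stays moved. The work goes in short steps, Python scripts to look and compute and a shell command to move; the robot and the scene stay as the last step left them, time stands still between calls to the robot, and variables do not carry over. Pictures are saved under pics/ and viewed, at most 10 in all, crops included, and the job is handed in when it is done.

```bash
mkdir -p pics; cat > h.py <<'E'
import numpy as np, cv2
from station import ctrl, camera, ticket
def pts(c):
    K=c["intrinsics"];T=np.linalg.inv(c["view"]);z=c["range_z"]
    v,u=np.mgrid[0:z.shape[0],0:z.shape[1]]
    P=np.stack([(u-K[0,2])/K[0,0]*z,(v-K[1,2])/K[1,1]*z,z],-1)
    W=P@T[:3,:3].T+T[:3,3]; W[z<=0]=np.nan
    return W
def mask(c,h0,h1,s=90,v=50):
    m=cv2.inRange(cv2.cvtColor(c["img"],cv2.COLOR_BGR2HSV),(h0,s,v),(h1,255,255))
    return m>0
E
python3 - <<'E'
from h import *
o=ctrl.get_obs();print(o["ee_pos"],o["eef_rot"],o["time_s"],ctrl.pinch_z,o["force"])
for n in("scene","top"):
    c=camera(n);cv2.imwrite(f"pics/{n}0.png",c["img"]);np.savez(f"{n}0.npz",**c)
    W=pts(c)
    print(n,np.linalg.inv(c["view"])[:3,3])
    for k,(a,b) in dict(red=(0,4),red2=(174,180),orange=(7,16),yellow=(22,34),green=(40,85),blue=(95,130)).items():
        m=mask(c,a,b).astype(np.uint8)
        nn,l,st,ce=cv2.connectedComponentsWithStats(m)
        for i in range(1,nn):
            if st[i,4]>40:
                w=W[l==i];print(k,st[i,4],ce[i].round(),np.nanmedian(w,0).round(3),np.nanmax(w[:,2]).round(3))
E
```

```text
[0.24885969 0.49016745 0.20488305] [-3.14039322e+00 -8.44779703e-05  2.67177963e+00] 0.0 -0.0188 [-0.41190096  0.21387543 -0.17164237]
scene [0.94806701 0.32533725 0.88959456]
red 173 [305. 192.] [ 0.527 -0.019  0.14 ] 0.146
red 1881 [334. 405.] [0.817 0.297 0.16 ] 0.165
orange 48 [224.  68.] [ 0.248 -0.605  0.001] 0.005
orange 5956 [433. 197.] [0.208 0.17  0.001] 0.162
orange 102 [177.  86.] [ 0.406 -0.649  0.001] 0.007
orange 94 [471.  97.] [-0.161  0.057  0.001] 0.006
orange 299 [  7. 141.] [ 0.854 -1.358 -0.411] -0.401
orange 71 [186. 142.] [ 0.545 -0.45   0.001] 0.005
orange 103 [131. 144.] [ 0.656 -0.558  0.   ] 0.081
orange 957 [135. 199.] [ 0.783 -0.31   0.126] 0.131
orange 157 [295. 186.] [ 0.506 -0.073  0.092] 0.143
orange 55 [143. 191.] [ 0.732 -0.396  0.   ] 0.046
orange 43 [279. 197.] [ 0.508 -0.119  0.001] 0.004
orange 139 [369. 295.] [0.614 0.227 0.107] 0.12
orange 494 [379. 351.] [0.652 0.298 0.001] 0.007
orange 1161 [295. 397.] [0.836 0.224 0.   ] 0.159
yellow 77 [484.  56.] [-0.01   0.081  0.24 ] 0.255
yellow 43 [456. 102.] [0.018 0.072 0.108] 0.122
yellow 76 [455. 
[... 304 characters left out ...]
59 0.072 0.076] 0.081
top [ 0.40466887 -0.048648    1.06972103]
red 3119 [121.  89.] [0.846 0.337 0.16 ] 0.166
red 121 [282. 225.] [ 0.521 -0.025  0.141] 0.146
orange 106 [137. 106.] [0.792 0.285 0.146] 0.153
orange 2512 [412. 120.] [ 0.771 -0.343  0.104] 0.133
orange 178 [303. 234.] [ 0.505 -0.072  0.092] 0.097
yellow 1525 [145. 116.] [0.791 0.293 0.075] 0.136
yellow 216 [288. 176.] [ 0.66  -0.041  0.027] 0.065
green 198 [31. 78.] [0.874 0.543 0.168] 0.174
green 1167 [438. 225.] [ 0.515 -0.378  0.119] 0.125
blue 793 [242.  95.] [0.859 0.068 0.076] 0.082
blue 240 [31. 90.] [0.844 0.545 0.168] 0.174
blue 156 [232. 162.] [0.7   0.099 0.026] 0.063
blue 1205 [237. 212.] [0.552 0.074 0.147] 0.171
```

View pics/scene0.png

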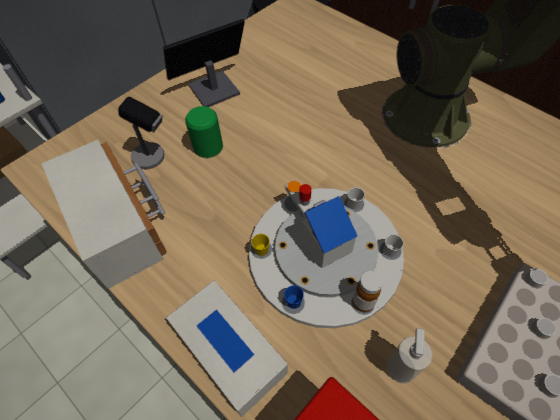

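View pics/top0.png

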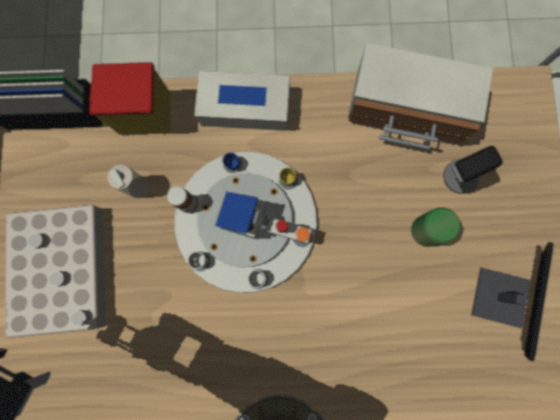

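The pictures show the spout at (295,186) and the knob at (305,192). Going counter-clockwise come yellow (260,244), blue (293,296), the bottle (368,290) and then the two white cups. So blue is at +120°, reached counter-clockwise past yellow. Next I measure the geometry.

```bash
cat > m.py <<'E'
from h import *
from scipy.optimize import least_squares
def circ(p,r):
    f=lambda x:np.hypot(p[:,0]-x[0],p[:,1]-x[1])-r
    s=least_squares(f,p.mean(0),loss="soft_l1",f_scale=.002);return s.x,np.median(abs(f(s.x)))
def deck(W,c0,r,z0,z1):
    z=W[...,2];d=np.hypot(W[...,0]-c0[0],W[...,1]-c0[1])
    m=(z>z0)&(z<z1)&(d<r+.03);p=W[m][:,:2]
    a=np.arctan2(p[:,1]-c0[1],p[:,0]-c0[0]);b=np.round(a/np.radians(4));out=[]
    for k in np.unique(b):
        q=p[b==k];out.append(q[np.argmax(np.hypot(*(q-c0).T))])
    out=np.array(out);return circ(out,r),len(out),np.median(z[m])
E
python3 - <<'E'
from m import *
for n in("scene","top"):
    c=dict(np.load(n+"0.npz"));W=pts(c)
    c0=np.array([.565,.06])
    for _ in range(3):
        A=deck(W,c0,.18,.012,.03);c0=A[0][0]
    B=deck(W,c0,.118,.033,.05)
    print(n,"deck",A,"plate",B)
    d=np.hypot(W[...,0]-c0[0],W[...,1]-c0[1])
    def rep(k,m):
        p=np.nanmedian(W[m],0)-[*c0,0];print(k,m.sum(),(p+[*c0,0]).round(4),"r",np.hypot(*p[:2]).round(4),"ang",np.degrees(np.arctan2(p[1],p[0])).round(1))
    z=W[...,2]
    red=(mask(c,0,4)|mask(c,174,180))&(d<.2)
    rep("knob",red); rep("knobtop",red&(z>.137)); 
    rep("spout",mask(c,5,18,120)&(d<.2)&(z>.08)&(z<.1)&(d>.12))
    rep("yellow",mask(c,22,34)&(d<.2)&(z>.03)); rep("blue",mask(c,95,130)&(d<.2)&(z<.08)&(z>.03))
    # bottle cap
    rep("cap",(z>.128)&(z<.15)&(d>.125)&(d<.18)&~red)
    L=mask(c,95,130)&(z>.1)&(d<.1);P=W[L];g=np.linalg.svd(P-P.mean(0),full_matrices=0)[2][2]
    g*=np.sign(g[2]);print("lid n",g.round(3),"tilt",np.arccos(g[2]).round(3),"head dir",np.degrees(np.arctan2(-g[1],-g[0])).round(1),"zmax",P[:,2].max())
    hb=[];u=c["img"]
E
```

```text
scene deck ((array([0.5536903 , 0.07167016]), np.float64(0.001529653920893645)), 88, np.float64(0.020645727615181797)) plate ((array([0.55285486, 0.07115002]), np.float64(0.00126890529252284)), 77, np.float64(0.04059067001033578))
knob 181 [ 0.5274 -0.0184  0.1396] r 0.0938 ang -106.2
knobtop 103 [ 0.523  -0.0218  0.1421] r 0.0984 ang -108.2
spout 145 [ 0.509  -0.069   0.0928] r 0.1476 ang -107.6
yellow 245 [ 0.6517 -0.0422  0.0494] r 0.1502 ang -49.3
blue 227 [0.6929 0.0934 0.0499] r 0.1409 ang 8.9
cap 388 [0.5994 0.2141 0.1356] r 0.1496 ang 72.2
lid n [0.161 0.487 0.858] tilt 0.539 head dir -108.3 zmax 0.17216083480393574
top deck ((array([0.55192173, 0.07182495]), np.float64(0.0013695481646729402)), 91, np.float64(0.01982531603218418)) plate ((array([0.55238777, 0.07228534]), np.float64(0.0015266388613645182)), 87, np.float64(0.03979495668088351))
knob 121 [ 0.5208 -0.025   0.1411] r 0.1017 ang -107.8
knobtop 112 [ 0.5208 -0.0242  0.1413] r 0.1009 ang -108.0
spout 146 [ 0.5046 -0.0721  0.0917] r 0.1515 ang -108.2
yellow 96 [ 0.6654 -0.0431  0.048 ] r 0.1615 ang -45.4
blue 72 [0.6979 0.094  0.0497] r 0.1476 ang 8.6
cap 282 [0.5961 0.2131 0.1345] r 0.148 ang 72.6
lid n [0.161 0.485 0.86 ] tilt 0.537 head dir -108.4 zmax 0.17135001640438963
```

Both views agree: centre (0.5526, 0.0718), head heading −108.2°, lid open 0.54 rad. The heights and radii match the text. The knob should be at (0.5215, −0.0232) and blue is at +120°. I move over the knob now.

```bash
R="0"; python3 -m inch '1 -0.99 -0.7 0 0 0 0;1 -0.99 -0.7 0 0 0 0;1 -0.99 -0.7 0 0 0 0;1 -0.99 -0.7 0 0 0 0;1 -0.99 -0.7 0 0 0 0;1 -0.99 -0.7 0 0 0 0;1 -0.99 -0.7 0 0 0 0;1 -0.99 -0.7 0 0 0 0' 30
python3 -m inch '1 -0.99 -0.7 0 0 0 0;1 -0.99 -0.7 0 0 0 0;1 -0.99 -0.7 0 0 0 0;1 -0.99 -0.7 0 0 0 0;1 -0.99 -0.7 0 0 0 0;1 -0.99 -0.7 0 0 0 0;1 -0.99 -0.7 0 0 0 0;1 -0.99 -0.7 0 0 0 0'
python3 -m inch '1 0 0 0 0 0 0.9;1 0 0 0 0 0 0.9;1 0 0 0 0 0 0.9;1 0 0 0 0 0 0.9;1 0 0 0 0 0 0.9;1 0 0 0 0 0 0.9;1 0 0 0 0 0 0.9;1 0 0 0 0 0 0.9;1 0 0 0 0 0 0.93;1 0 0 0 0 0 0'
cat > go.py <<'E'
import sys
from h import *
o=ctrl.get_obs();t=np.array([float(a) for a in sys.argv[1:4]])
from scipy.spatial.transform import Rotation as Ro
R=Ro.from_euler("xyz",o["eef_rot"]);print("pos",o["ee_pos"].round(4),"rpy deg",np.degrees(o["eef_rot"]).round(1),"F",o["force"].round(1),"t",o["time_s"])
print("units",(R.inv().apply(t-o["ee_pos"])/.03).round(3))
E
python3 go.py .5215 -.0232 .16
python3 - <<'E'
from h import *
c=camera("wrist");cv2.imwrite("pics/w1.png",c["img"]);np.savez("w1.npz",**c)
W=pts(c);z=W[...,2];red=(mask(c,0,4)|mask(c,174,180))
m=red&(z>.13)&(z<.15)
print(m.sum(),np.nanmedian(W[m],0),[ (np.nanmin(W[m][:,i]),np.nanmax(W[m][:,i])) for i in(0,1)])
E
```

```text
time_s: 1.1
ee_pos: [0.3851, 0.2319, 0.2053]
eef_rot: [-3.141, -0.0, 2.672]
force: [0.1, 0.3, 0.3]
grip_width: 0.094
grip_force: 0.0
time_s: 2.1
ee_pos: [0.5209, -0.0254, 0.2052]
eef_rot: [-3.141, -0.0, 2.672]
force: [0.5, -0.2, 0.9]
grip_width: 0.0941
grip_force: 0.0
time_s: 3.35
ee_pos: [0.5205, -0.0243, 0.2052]
eef_rot: [-3.141, 0.0, 1.254]
force: [-0.1, 0.1, -0.3]
grip_width: 0.0938
grip_force: 0.0
pos [ 0.5205 -0.0243  0.2052] rpy deg [-180.     0.    71.8] F [-0.1  0.1 -0.3] t 3.35
units [0.045 0.022 1.507]
842 [ 0.52104386 -0.02014853  0.14138917] [(np.float64(0.5071901195935982), np.float64(0.5338660181499648)), (np.float64(-0.0348328071712192), np.float64(-0.007958838598493854))]
```

View pics/w1.png

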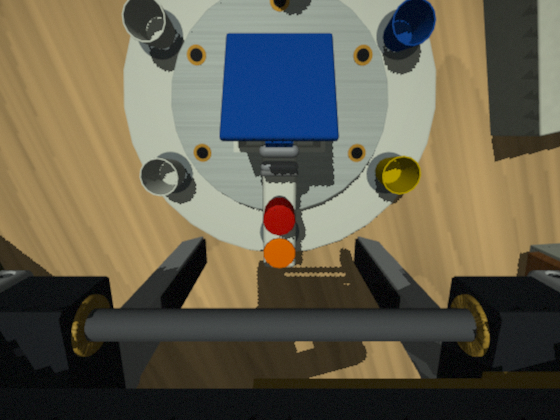

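The wrist view shows the knob at (278,216) centred between the fingers, with its top at 0.141. Descend, close gently and check.

```bash
python3 -m inch '1 0.06 0 0.8 0 0 0;1 0 0 0.8 0 0 0;0.5 0 0 0.8 0 0 0;0.2 0 0 0.6 0 0 0;0 0 0 0.24 0 0 0;-1 0 0 0 0 0 0;-1 0 0 0 0 0 0;-1 0 0 0 0 0 0;-1 0 0 0 0 0 0;-1 0 0 0 0 0 0' 30
python3 go.py .521 -.0225 .108
```

```text
time_s: 4.65
ee_pos: [0.5213, -0.0226, 0.1085]
eef_rot: [3.141, -0.0, 1.253]
force: [-0.2, 0.7, 3.1]
grip_width: 0.0274
grip_force: 30.0
pos [ 0.5213 -0.0226  0.1085] rpy deg [180.   -0.   71.8] F [-0.2  0.7  3.1] t 4.65
units [ 0.    -0.011  0.018]
```

```bash
python3 -m inch '-1 0 0 -0.2 0 0 0;-1 0 0 -0.2 0 0 0;-1 0 0 -0.18 0 0 0;-1 0 0 0 0 0 0;-1 0 0 0 0 0 0' 40
python3 - <<'E'
from h import *
for n in("scene","top"):
    c=camera(n);W=pts(c);z=W[...,2];m=(mask(c,0,4)|mask(c,174,180))&(np.hypot(W[...,0]-.52,W[...,1]+.02)<.05);print(n,m.sum(),np.nanmax(W[m],0) if m.sum() else "")
c=camera("wrist");W=pts(c);z=W[...,2];m=(mask(c,0,4)|mask(c,174,180))&(z<.2);print(m.sum(),np.nanmedian(W[m],0))
cv2.imwrite("pics/w2.png",c["img"])
E
```

```text
time_s: 5.28
ee_pos: [0.521, -0.0226, 0.1254]
eef_rot: [-3.141, 0.0, 1.253]
force: [0.8, -0.1, -7.9]
grip_width: 0.0272
grip_force: 40.0
scene 162 [ 0.53849687 -0.00965451  0.17272308]
top 0 
2526 [ 0.52277109 -0.01775511  0.15793373]
```

Knob lifted 16.5 mm. Swing CCW, with the hand turning along.

```bash
python3 -m inch '-1 0.05 0.579 0 0 0 -1;-1 0.05 0.579 0 0 0 -1;-1 0.05 0.579 0 0 0 -1;-1 0.05 0.579 0 0 0 -1;-1 0 0 0 0 0 0'
python3 go.py .5933 -.0193 .1254
python3 - <<'E'
import numpy as np
for a in(40,60,120):
    t=np.radians(-108.2+a);print(a,np.array([.5526,.0718])+.1*np.array([np.cos(t),np.sin(t)]))
E
```

```text
time_s: 6.05
ee_pos: [0.5899, -0.0197, 0.125]
eef_rot: [-3.141, -0.001, 1.954]
force: [-0.6, 3.5, -8.2]
grip_width: 0.0272
grip_force: 40.0
pos [ 0.5899 -0.0197  0.125 ] rpy deg [-1.800e+02 -1.000e-01  1.119e+02] F [-0.6  3.5 -8.2] t 6.05
units [-0.029  0.111 -0.015]
40 [ 0.58973678 -0.02104858]
60 [ 0.61925325 -0.0027476 ]
120 [0.65048674 0.09224961]
```

```bash
python3 -m inch '-1 0.01 0.579 0 0 0 -1;-1 0.05 0.579 0 0 0 -1;-1 0.05 0.579 0 0 0 -1;-1 0.05 0.579 0 0 0 -1;-1 0.05 0.579 0 0 0 -1;-1 0.05 0.579 0 0 0 -1;-1 0 0 0 0 0 0'
python3 go.py .6478 .0412 .1254
python3 - <<'E'
import numpy as np
t=np.radians(-108.2+100);print(np.array([.5526,.0718])+.1*np.array([np.cos(t),np.sin(t)]))
E
```

```text
time_s: 6.92
ee_pos: [0.6505, 0.0581, 0.1244]
eef_rot: [-3.141, -0.005, 3.001]
force: [-8.7, 2.4, -7.9]
grip_width: 0.0273
grip_force: 40.0
pos [0.6505 0.0581 0.1244] rpy deg [-180.    -0.3  171.9] F [-8.7  2.4 -7.9] t 6.925
units [ 0.01  -0.571 -0.033]
[0.65157762 0.05753711]
```

```bash
python3 -m inch '-1 0.09 0.579 0 0 0 -1;-1 0.05 0.567 0 0 0 -1;-1 0 0 0 0 0 0;-1 0 0 0 0 0 0'
python3 go.py .6495 .0920 .1254
cat > look.py <<'E'
from m import *
import sys
tag=sys.argv[1]
for n in("scene","top","wrist"):
    c=camera(n);W=pts(c);z=W[...,2];cv2.imwrite(f"pics/{n}_{tag}.png",c["img"])
    c0=np.array([.5526,.0718]);d=np.hypot(W[...,0]-c0[0],W[...,1]-c0[1])
    def rep(k,m):
        if m.sum()<8: return
        w=W[m];p=np.nanmedian(w,0);q=p[:2]-c0;print(n,k,m.sum(),p.round(4),"r",np.hypot(*q).round(4),"ang",np.degrees(np.arctan2(q[1],q[0])).round(2),"zmax",w[:,2].max().round(4))
    red=(mask(c,0,4)|mask(c,174,180))&(d<.14)
    rep("knob",red&(z>.135));rep("spout",mask(c,5,18,120)&(d<.19)&(z>.085)&(z<.1)&(d>.12))
    rep("yellow",mask(c,22,34)&(d<.2)&(z>.03)&(z<.07)); rep("bluecup",mask(c,95,130)&(d<.2)&(z<.08)&(z>.03)&(d>.11))
    L=mask(c,95,130)&(z>.1)&(z<.19)&(d<.1);P=W[L]
    if L.sum()>300:
        g=np.linalg.svd(P-P.mean(0),full_matrices=0)[2][2];g*=np.sign(g[2])
        print(n,"lid tilt",np.arccos(g[2]).round(3),"head dir",np.degrees(np.arctan2(-g[1],-g[0])).round(2),"zmax",P[:,2].max().round(4))
    rep("cap",(z>.128)&(z<.15)&(d>.125)&(d<.18)&(W[...,1]>.18)&~red)
E
python3 look.py a
```

```text
time_s: 7.42
ee_pos: [0.6494, 0.0908, 0.1253]
eef_rot: [3.142, -0.001, -2.94]
force: [-2.4, 0.4, -8.2]
grip_width: 0.0272
grip_force: 40.0
pos [0.6494 0.0908 0.1253] rpy deg [ 1.800e+02 -1.000e-01 -1.685e+02] F [-2.4  0.4 -8.2] t 7.425
units [-0.01   0.037 -0.002]
scene knob 141 [0.6584 0.0929 0.1578] r 0.1079 ang 11.29 zmax 0.2332
scene spout 226 [0.6985 0.1019 0.0929] r 0.149 ang 11.65 zmax 0.1
scene yellow 245 [ 0.6513 -0.0419  0.0499] r 0.1506 ang -49.06 zmax 0.0662
scene bluecup 90 [0.7092 0.1136 0.0548] r 0.1621 ang 14.95 zmax 0.0769
scene cap 387 [0.5995 0.2136 0.1355] r 0.1494 ang 71.7 zmax 0.1394
top yellow 106 [ 0.6638 -0.0411  0.0485] r 0.1585 ang -45.42 zmax 0.0669
top lid tilt 0.589 head dir 30.41 zmax 0.1712
top cap 13 [0.5948 0.2324 0.1353] r 0.166 ang 75.29 zmax 0.1383
wrist knob 2377 [0.6453 0.09   0.1581] r 0.0945 ang 11.09 zmax 0.1605
wrist spout 688 [0.7023 0.1038 0.0918] r 0.1531 ang 12.08 zmax 0.0996
wrist yellow 1860 [ 0.656  -0.0452  0.0507] r 0.1561 ang -48.52 zmax 0.0635
wrist lid tilt 0.534 head dir 10.71 zmax 0.1699
wrist cap 4512 [0.5951 0.2116 0.1349] r 0.1461 ang 73.08 zmax 0.1377
```

About 1 mm short of the hole; nudge, then lower with the spring under grip, relaxing the grip so it finds the hole.

```bash
python3 -m inch '-1 0 0.033 0 0 0 0;-1 0 0 0 0 0 0;-1 0 0 0.2 0 0 0;-1 0 0 0.2 0 0 0;-1 0 0 0.15 0 0 0;-1 0 0 0 0 0 0;-1 0 0 0 0 0 0' 
python3 go.py .6505 .0922 .1085;python3 look.py b
```

```text
time_s: 8.45
ee_pos: [0.6494, 0.0921, 0.1093]
eef_rot: [-3.141, -0.0, -2.936]
force: [-6.2, -2.8, -5.4]
grip_width: 0.0273
grip_force: 40.0
pos [0.6494 0.0921 0.1093] rpy deg [-180.    -0.  -168.2] F [-6.2 -2.8 -5.4] t 8.45
units [-0.036 -0.003  0.028]
scene knob 93 [0.6571 0.0909 0.1423] r 0.1062 ang 10.39 zmax 0.146
scene spout 231 [0.6979 0.1028 0.0925] r 0.1486 ang 12.03 zmax 0.0998
scene yellow 220 [ 0.6542 -0.0396  0.0477] r 0.1508 ang -47.62 zmax 0.0646
scene bluecup 84 [0.7091 0.1141 0.0535] r 0.1621 ang 15.12 zmax 0.0771
scene cap 386 [0.5994 0.214  0.1353] r 0.1497 ang 71.8 zmax 0.1404
top yellow 106 [ 0.6647 -0.0407  0.0481] r 0.1588 ang -45.09 zmax 0.0662
top lid tilt 0.553 head dir 10.12 zmax 0.1734
top cap 31 [0.5951 0.2305 0.1354] r 0.1643 ang 74.99 zmax 0.1388
wrist knob 1997 [0.6472 0.0915 0.1422] r 0.0967 ang 11.78 zmax 0.1446
wrist spout 745 [0.6937 0.1042 0.0918] r 0.1448 ang 12.93 zmax 0.0999
wrist yellow 2224 [ 0.6558 -0.0449  0.0507] r 0.1557 ang -48.51 zmax 0.064
wrist bluecup 16 [0.6959 0.1218 0.0619] r 0.1518 ang 19.26 zmax 0.0629
wrist lid tilt 0.531 head dir 11.37 zmax 0.1701
wrist cap 5259 [0.5955 0.2107 0.1349] r 0.1454 ang 72.83 zmax 0.1371
```

It entered the hole (0.142 ≈ home height). Open and retreat upward.

```bash
python3 -m inch '0.5 0 0 0 0 0 0;0.5 0 0 0 0 0 0;0.5 0 0 0 0 0 0;0.5 0 0 0 0 0 0;0.5 0 0 -0.6 0 0 0;0.5 0 0 -0.9 0 0 0;0.5 0 0 -0.9 0 0 0;0.5 0 0 -0.9 0 0 0;-1 0 0 0 0 0 0;-1 0 0 0 0 0 0'
python3 go.py .6505 .0922 .1085;python3 look.py c
```

```text
time_s: 9.85
ee_pos: [0.6493, 0.0923, 0.2077]
eef_rot: [3.142, -0.001, -2.936]
force: [-0.4, -0.4, -0.2]
grip_width: 0.054
grip_force: 0.0
pos [0.6493 0.0923 0.2077] rpy deg [ 180.    -0.  -168.2] F [-0.4 -0.4 -0.2] t 9.85
units [-0.041 -0.012  3.306]
scene knob 147 [0.6524 0.0925 0.142 ] r 0.1019 ang 11.72 zmax 0.1448
scene spout 235 [0.6977 0.1035 0.0927] r 0.1486 ang 12.31 zmax 0.1
scene yellow 240 [ 0.6516 -0.043   0.0494] r 0.1516 ang -49.24 zmax 0.065
scene bluecup 87 [0.7095 0.1139 0.0523] r 0.1625 ang 15.03 zmax 0.0769
scene cap 387 [0.5992 0.2138 0.1355] r 0.1495 ang 71.85 zmax 0.139
top yellow 101 [ 0.6631 -0.0409  0.0463] r 0.1578 ang -45.57 zmax 0.0667
top lid tilt 0.549 head dir 15.61 zmax 0.1696
wrist knob 774 [0.6479 0.092  0.1415] r 0.0975 ang 11.94 zmax 0.1436
wrist spout 754 [0.6976 0.1023 0.0918] r 0.1482 ang 11.89 zmax 0.1
wrist yellow 903 [ 0.6564 -0.0457  0.0509] r 0.1568 ang -48.54 zmax 0.0634
wrist bluecup 24 [0.6919 0.1212 0.0614] r 0.1478 ang 19.52 zmax 0.0631
wrist lid tilt 0.536 head dir 11.34 zmax 0.1701
wrist cap 2105 [0.5954 0.2124 0.1348] r 0.147 ang 73.09 zmax 0.1373
```

View pics/scene_c.png

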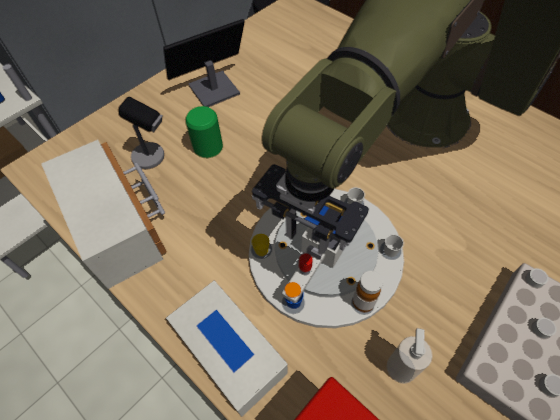

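Knob top is back at its home height (0.142), the spout at (293,293) is over the blue cup, and yellow and the bottle are unmoved. Now the lid: shut the fingers, move over its front part and press.

```bash
python3 -m inch '-1 0.85 0 0 0 0 0;-1 0.85 0 0 0 0 0;-1 0.85 0 0 0 0 0;-1 0 0 0.3 0 0 0;-1 0 0 0.3 0 0 0;-1 0 0 0.3 0 0 0;-1 0 0 0.3 0 0 0;-1 0 0 0 0 0 0'
python3 -m inch '-1 -0.04 0 0.2 0 0 0;-1 -0.04 0 0.2 0 0 0;-1 -0.04 0 0.2 0 0 0;-1 -0.04 0 0.2 0 0 0;-1 -0.04 0 0.2 0 0 0;-1 -0.04 0 0.1 0 0 0;-1 -0.02 0 0.1 0 0 0;-1 0 0 0 0 0 0'
python3 go.py .58 .077 .121
```

```text
time_s: 11.0
ee_pos: [0.5744, 0.0767, 0.1711]
eef_rot: [3.141, -0.002, -2.936]
force: [-0.5, 0.1, 0.4]
grip_width: 0.0006
grip_force: 0.0
time_s: 12.0
ee_pos: [0.5822, 0.0783, 0.136]
eef_rot: [3.142, -0.0, -2.936]
force: [-0.0, 0.0, -0.3]
grip_width: 0.0005
grip_force: 0.0
pos [0.5822 0.0783 0.136 ] rpy deg [ 180.    -0.  -168.2] F [-0.   0.  -0.3] t 12.0
units [ 0.082 -0.028  0.498]
```

```bash
python3 -m inch '-1 0 0 0.1 0 0 0;-1 0 0 0.1 0 0 0;-1 0 0 0.1 0 0 0;-1 0 0 0.1 0 0 0;-1 0 0 0 0 0 0'
python3 -m inch '-1 0 0 0.05 0 0 0;-1 0 0 0.05 0 0 0;-1 0 0 0.05 0 0 0;-1 0 0 0 0 0 0'
```

```text
time_s: 12.62
ee_pos: [0.5822, 0.0783, 0.124]
eef_rot: [-3.142, -0.0, -2.936]
force: [1.5, -0.1, 1.2]
grip_width: 0.0005
grip_force: 0.6
time_s: 13.12
ee_pos: [0.5822, 0.0783, 0.1207]
eef_rot: [-3.141, 0.0, -2.936]
force: [-5.8, -0.6, 12.8]
grip_width: 0.0003
grip_force: 6.2
```

```bash
python3 -m inch '-1 0 0 0.05 0 0 0;-1 0 0 0 0 0 0'
python3 -m inch '-1 0 0 -0.3 0 0 0;-1 0 0 -0.6 0 0 0;-1 0 0 -0.9 0 0 0;-1 0 0 -0.9 0 0 0;-1 0.9 0 -0.9 0 0 0;-1 0.9 0 -0.9 0 0 0;-1 0.9 0 -0.5 0 0 0;-1 0.9 0 0 0 0 0;-1 0.9 0 0 0 0 0;-1 0.9 0 0 0 0 0'
python3 look.py d
```

```text
time_s: 13.38
ee_pos: [0.5823, 0.0783, 0.1202]
eef_rot: [-3.141, 0.001, -2.936]
force: [-9.1, -1.3, 22.2]
grip_width: 0.0007
grip_force: 11.0
time_s: 14.62
ee_pos: [0.4228, 0.0451, 0.2688]
eef_rot: [-3.141, 0.001, -2.936]
force: [0.6, 0.2, 1.7]
grip_width: 0.0005
grip_force: 0.0
scene knob 146 [0.6527 0.0924 0.142 ] r 0.1022 ang 11.62 zmax 0.146
scene spout 224 [0.6983 0.1026 0.0925] r 0.1489 ang 11.94 zmax 0.0995
scene yellow 244 [ 0.6522 -0.042   0.0507] r 0.1513 ang -48.8 zmax 0.0654
scene bluecup 73 [0.7087 0.1154 0.0579] r 0.1621 ang 15.61 zmax 0.0777
scene lid tilt 0.006 head dir -128.42 zmax 0.126
scene cap 381 [0.5987 0.2139 0.1355] r 0.1493 ang 72.04 zmax 0.1394
top knob 97 [0.6486 0.0895 0.1412] r 0.0976 ang 10.47 zmax 0.145
top spout 133 [0.6995 0.1011 0.0917] r 0.1498 ang 11.28 zmax 0.0974
top yellow 97 [ 0.6652 -0.0434  0.0486] r 0.1611 ang -45.66 zmax 0.0651
top lid tilt 0.006 head dir 22.2 zmax 0.1262
top cap 283 [0.5951 0.2133 0.1347] r 0.1477 ang 73.27 zmax 0.1401
wrist cap 568 [0.5915 0.2193 0.1349] r 0.1526 ang 75.22 zmax 0.1368
```

View pics/wrist_d.png

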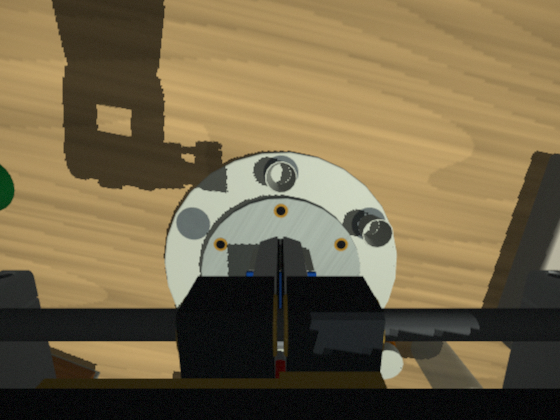

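View pics/scene_d.png

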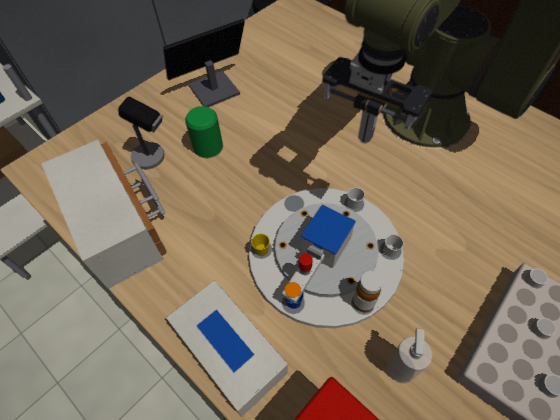

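The scene shows the lid shut (tilt 0.006), the knob home at (305,262) and the spout at (293,291) over the blue cup. Cups and bottle are where they were, and the arm is clear.

```bash
python3 -c "
from station import ticket
print(ticket.hand_in())"
```

```text
the job is handed in; nothing more can be done
None
```

The job is handed in: the head went counter-clockwise past the yellow cup to the blue cup, away from the bottle; the plunger is home there, the lid was then pressed shut (about 0.006 rad), and the cups and bottle looked unmoved in the last pictures; the hand-in gave no verdict.

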